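# Fetch the paint bottle from the covered carousel and shut it again

## Robot

A 6-joint arm with a two-finger parallel gripper is mounted at the origin on a cart in front of the work surface, level with it; the furniture and walls round the work are solid. World frame = base frame: x ahead of the robot, y to its left, z up, the work surface at z = 0. Lengths are in m, angles in rad, forces in N, time in s.
With the tool pointing down it reaches from about 0.35 to 0.85 m from the base axis. Payload 8.1 kg.
Tool frame: the origin (TCP) lies at the very end of the fingers, on their centre line; the grasp point (between the pads) lies 19 mm behind it; z points along the fingers, x is the direction in which the jaws open and shut, and the axes are right-handed (so a half turn about z gives the same grasp; the last joint's range is limited). The gripper opens to 85 mm and grips with 20 to 120 N. Pads are 22 mm wide; open, the fingers measure 114 mm over their backs; the gripper's body (76 mm by 85 mm) begins 54 mm behind the grasp point. The pads swing forward as they close: fully open they stand 13 mm farther back than shut.
Start: joints at [1.09, 0.13, 1.488, -0, 1.523, -0.085], TCP at [0.231, 0.554, 0.231] pointing down, gripper open.
Joint ranges: [-2.96, 2.96], [-0.89, 2.26], [0.02, 2.5], [-1.34, 4.48], [0, 2.73], [-2.66, 2.66]. Speed limits (rad/s): [2.39, 2.39, 2.79, 3.14, 3.14, 3.14].

## Interface

Orientations are given as a unit quaternion [x, y, z, w].
In Python, from bench import r gives the robot as it stands.
- The arm moves only by the tool carry_out, never from a script. Its argument "increments" is a list of rows, each an object of numbers: "dx", "dy", "dz": the shift along the tool's x, y, z in cm; "spin": the turn about the tool's z in degrees; "gripper": the finger opening in cm, from 0 to 8.54. In form: [{"dx": .., "dy": .., "dz": .., "spin": .., "gripper": ..}, ...]. A call has 1 to 20 rows; each row is the pose to reach, as a shift and turn from the pose commanded when the call began, along the tool's axes at that moment; what a row does not reach only later rows make up. A row lasts 1/8 s, in which the tool goes at most 62.5 mm and 10.7 degrees, less where a joint would pass 70% of its speed; a pose out of reach is approached as far as the arm can. A call with a gripper value outside its range is refused whole. The fingers move at their own pace and stop on an object; the grip force is fixed at half the most. Time passes only in rows, so rows that repeat a pose let the fingers close. It gives the time, the measured TCP pose, the force and the opening at its end, in the units of the state.
- r.sense(): the state, without advancing time (a new reading comes with each control period).
- r.get_image(name): name is "scene" or "side" or "wrist"; returns the picture (400x640x3 uint8, red, green, blue); there is no depth.
- r.get_calibration(name): a dict with "camera_matrix" (3x3 intrinsics, pixels), "R" (3x3) and "t" (3): a world point X has camera coordinates R X + t. Camera axes: x right, y down, z forward; pixel columns grow to the right and rows downward; lengths in m; the calibration is good to about 2 mm. A picture is of the moment at which its call begins: read the wrist's pose just before it. get_calibration takes no time and is no camera call; for the wrist camera it gives the pose at the moment of the call.
- r.hand_in(): hands the job in, once; it reports no verdict.
Trained networks look in the newest picture that a camera, given by its name, has taken for a name from the list of things; names that differ only in an ending like _2 or _b are one class to them, and where a whole thing is asked for, a point or a joint stands for the part that bears it (a point fixed in the world has none). Each returns a list of dicts, best first, with "score" (0 to 1); they miss things now and then, are a little off and sometimes report something else, mostly with a low value. They report only what shows in the picture. A call takes as long as a camera call. They do not tell look-alikes from the thing itself.
- r.silhouettes(query, camera): "mask" (400x640 bool, what is visible of it).
- r.mark_of(query, camera): "centre" ([x, y, z] in m, in the coordinates of the camera as it stood for that picture, good to about 4 mm: a listed point, or the origin of a listed thing).
The state is a dict: "clock": time; "joint_pos": joint angles; "qd": joint speeds; "tau": joint torques, N m; "ee_pos": TCP position; "orientation": TCP orientation; "wrist_force": force on the tool from outside, world axes, zero at the start; "torque": the same for the moment, N m; "width": finger opening in m.
Only numpy, scipy, OpenCV 4.12 (cv2) and the standard library are available. Lean on these libraries where they do the work, as an engineer would, in place of code of your own. Each camera call takes 0.05 s, during which the arm holds its last target.

## Task

Turn the carousel by its black knob until the paint bottle stands in the opening of the clear cover, lift the bottle out and stand it upright in the middle of the steel drip tray. Then turn the carousel again until its steel shutter fully closes the opening, and let go; leave the jar and the tin standing in their pockets.

Things in the scene. Friction and masses are not known exactly. Their poses are not given: they have to be found in the camera images.
- stand: Fixed carousel stand: grey round base plate, 332 mm across, 16 mm thick, with a clear cover: side wall (radius 162 mm) and flat roof (radius 166 mm, top 161 mm above the origin). Wall and roof are missing for 43 degrees either side of the stand's -x axis: the opening, through which a pocket is reached from above. Origin: centre of the underside, on the turning axis; z up. Does not move in a run.
- opening (a point): Fixed point on the stand's -x axis, 115 mm from the turning axis and 35 mm above the worktop: where the middle of a pocket's floor lies when that pocket faces the opening squarely. Axes as the stand's. The revolving white disc has three round pockets, centres 115 mm from the turning axis, 100, 180 and 260 degrees round from the shutter's middle; inner diameter 42 mm, rims 67 mm above the worktop.
- knob (a point): Grip point on the axis of the black round fluted knob above the roof, 188 mm above the worktop. Knob 44 mm across, side from 169 to 203 mm, top at 206 mm above the worktop; grip it at any yaw. It turns disc, pockets and shutter one to one, endlessly either way about the vertical; light friction (0.05 N m) stops it when let go, no notches. The point's axes turn with it; its -x points to the shutter.
- shutter_mid (a point): Middle of the front of the steel shutter, 146.5 mm from the turning axis, 90 mm above the worktop; turns with the carousel. Shutter: curved upright sheet at the disc's rim with a flat sector-shaped top 153 mm above the worktop, reaching 52 degrees either side of this point. The opening is shut when this point is on the stand's -x axis, and still fully covered up to 9 degrees to either side.
- paint_bottle: Small craft paint bottle, the only thing in the carousel with a narrow nozzle. Round body 36 mm in diameter up to 88 mm above its foot, nozzle 18 mm in diameter up to 112 mm; 50 to 100 g. Origin: centre of its foot; z along the bottle, up. It starts standing in one of the three pockets, its foot 35 mm above the worktop.
- jar: Squat screw-top jar with a white cap, 36 mm in diameter and 58 mm high, in another pocket. Origin: centre of its foot; z up. It stays there.
- tin: Plain round tin with straight sides, no nozzle, 36 mm in diameter and 85 mm high, in the third pocket. Origin: centre of its foot; z up. It stays there.
- drip_tray: Round steel drip tray lying on the worktop beside the stand, fixed; 112 mm across over the rim, flat floor 96 mm across at 5 mm above its origin, rim 10 mm high. Origin: centre of its underside; z up.
Mind the look-alikes: they are no part of the job. Of the things that look like the drip_tray, take the one that is farthest to the robot's left at the start.

How it is judged:
By the outcome, as a careful person would: the job done as asked, in the order asked, and still so for the second after the job is handed in, with the robot touching nothing.
It also fails if it takes over 72 s, if anything falls off the work surface, if the arm or the gripper's body presses on something with over 40 N, if the wrist force passes 120 N, or if a joint passes its speed limit or range.

## Working session

There is one attempt and no reset: what is moved stays moved. The work goes in short steps, Python scripts to look and compute and a tool call to move; the robot and the scene stay as the last step left them, time stands still between calls to the robot, and variables do not carry over. Pictures are saved under pics/ and viewed, and the job is handed in when it is done.

Besides the shell and the picture viewer there is one more tool, called after "Call:" in YAML: its name, and indented under it one key for each argument. carry_out: Moves the arm, as the interface text tells. Its arguments: {"type":"object","properties":{"increments":{"type":"array"}},"required":["increments"]}

```bash
mkdir -p pics; ls
cat > h.py <<'E'
from bench import r
import numpy as np, cv2
from scipy.spatial.transform import Rotation as Rn
def snap(c,n):
    im=np.array(r.get_image(c)); cv2.imwrite('pics/'+n+'.png',im[:,:,::-1]); return im
def w(c,p):
    k=r.get_calibration(c); return np.array(k['R']).T@(np.array(p)-np.array(k['t']))
def marks(q,c,n=4):
    for m in r.mark_of(q,c)[:n]: print(c,q,round(m['score'],2),w(c,m['centre']).round(4))
def proj(c,X):
    k=r.get_calibration(c); p=np.array(k['camera_matrix'])@(np.array(k['R'])@np.array(X)+np.array(k['t'])); return p[:2]/p[2]
E
python3 - <<'E'
from h import *
s=r.sense(); print(s)
for c in ['scene','side','wrist']: snap(c,c+'0')
for c in ['scene','side']:
    for q in ['stand','knob','shutter_mid','paint_bottle','drip_tray','jar','tin']:
        marks(q,c)
E
```

```text
pics
{'clock': 0.0, 'joint_pos': array([ 1.08958464e+00,  1.31163497e-01,  1.48929895e+00, -2.00954641e-05,
        1.52298700e+00, -8.53742674e-02]), 'qd': array([ 0.00024701,  0.00095034, -0.00068297,  0.00132416, -0.00038613,
       -0.00032685]), 'tau': array([-1.63998877e-03, -5.69410193e+01, -5.00548124e+01, -1.61601483e-04,
        1.51403347e-02,  5.54200824e-06]), 'ee_pos': array([0.23106303, 0.55312302, 0.23023223]), 'orientation': array([ 8.32339740e-01,  5.54265004e-01, -8.08976811e-04,  4.55608840e-04]), 'wrist_force': array([0.31248452, 0.57824166, 1.03297466]), 'torque': array([0.00029833, 0.01430384, 0.06336427]), 'width': 0.08521950971926057}
scene stand 0.41 [ 5.109e-01 -2.866e-01  2.000e-04]
scene knob 0.93 [0.5634 0.0593 0.1856]
scene shutter_mid 0.75 [0.4101 0.0444 0.0853]
scene drip_tray 0.72 [ 5.259e-01 -4.543e-01  2.000e-04]
scene drip_tray 0.22 [0.4477 0.0282 0.0347]
side knob 0.84 [0.5567 0.0627 0.1872]
side drip_tray 0.97 [ 0.5244 -0.4536  0.0037]
side drip_tray 0.74 [ 0.5134 -0.2876  0.0016]
```

View pics/scene0.png

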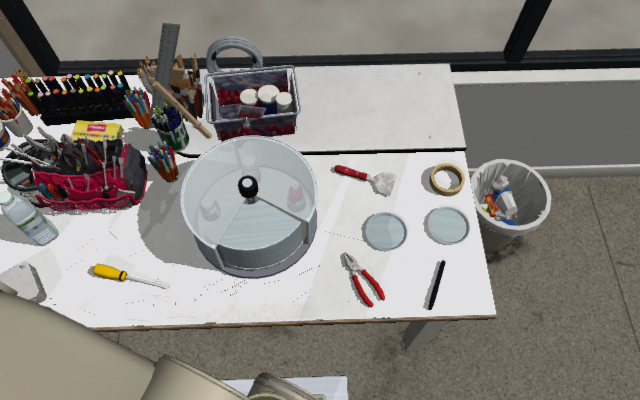

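View pics/side0.png

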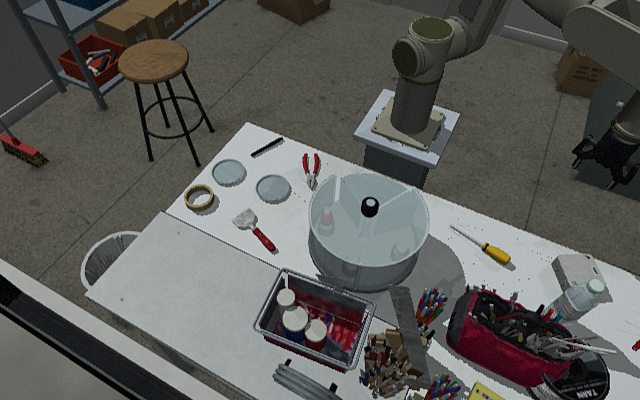

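View pics/wrist0.png

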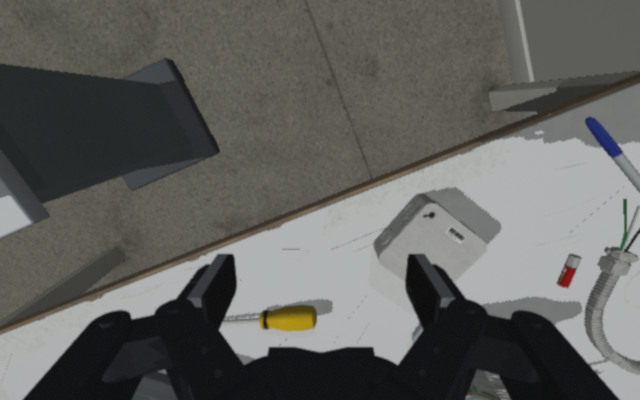

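Run:
```python
import cv2
a=cv2.imread('pics/scene0.png')[125:285,170:330]; cv2.imwrite('pics/z1.png',cv2.resize(a,(592,592),interpolation=cv2.INTER_CUBIC))
a=cv2.imread('pics/side0.png')[160:300,295:445]; cv2.imwrite('pics/z2.png',cv2.resize(a,(600,560),interpolation=cv2.INTER_CUBIC))
```

```text
(no output)
```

View pics/z1.png

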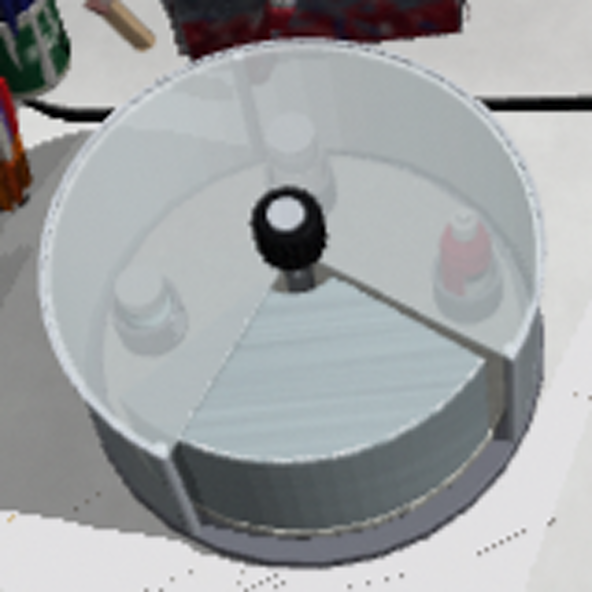

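View pics/z2.png

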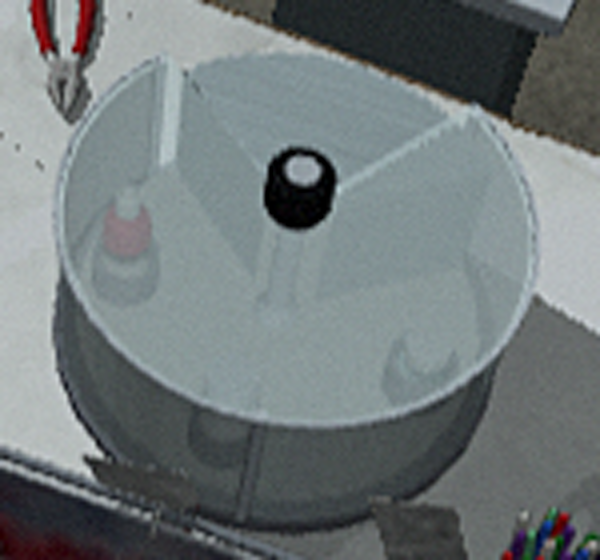

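```bash
cat >> h.py <<'E'
def back(c,uv,z):
    k=r.get_calibration(c);R=np.array(k['R']);o=-R.T@np.array(k['t']);d=R.T@np.linalg.inv(k['camera_matrix'])@np.array([*uv,1.]);return (o+d*(z-o[2])/d[2])
E
python3 - <<'E'
from h import *
S=lambda x,y:(170+x/3.7-.4,125+y/3.7-.4); D=lambda x,y:(295+x/4-.4,160+y/4-.4)
def sh(n,c,uv,z,ctr=np.array([.56,.061])):
    p=back(c,uv,z); d=p[:2]-ctr; print(n,c,p.round(4),'r',np.hypot(*d).round(4),'ang',np.degrees(np.arctan2(d[1],d[0])).round(1))
sh('knobtop','scene',S(287,213),.206); sh('knobtop','side',D(302,168),.206)
for n,a in [('L',(165,457)),('R',(517,345))]: sh('roof'+n,'scene',S(*a),.161)
for n,a in [('R',(163,60)),('L',(477,108))]: sh('roof'+n,'side',D(*a),.161)
for n,a in [('L',(178,440)),('R',(487,360))]: sh('shut'+n,'scene',S(*a),.153)
sh('nozzle','scene',S(463,215),.147); sh('nozzle','side',D(130,195),.147)
im=snap('wrist','wristx') if 0 else None
E
```

```text
knobtop scene [0.5575 0.0589 0.206 ] r 0.0033 ang -141.2
knobtop side [0.5567 0.0608 0.206 ] r 0.0033 ang -177.4
roofL scene [0.4118 0.1353 0.161 ] r 0.1657 ang 153.4
roofR scene [ 0.4818 -0.0845  0.161 ] r 0.1652 ang -118.3
roofR side [ 0.4823 -0.0757  0.161 ] r 0.1572 ang -119.6
roofL side [0.4156 0.1414 0.161 ] r 0.1653 ang 150.9
shutL scene [0.4264 0.1293 0.153 ] r 0.1501 ang 152.9
shutR scene [ 0.4756 -0.0651  0.153 ] r 0.1517 ang -123.8
nozzle scene [ 0.586  -0.0512  0.147 ] r 0.1152 ang -77.0
nozzle side [ 0.592  -0.0465  0.147 ] r 0.1122 ang -73.4
```

Call:
carry_out:
  increments:
    - {"dx":-3,"dy":4.5,"dz":-3,"spin":0,"gripper":8.5}
    - {"dx":-6.6,"dy":9.8,"dz":-7,"spin":0,"gripper":8.5}
    - {"dx":-32.9,"dy":49.1,"dz":-7,"spin":0,"gripper":8.5}
    - {"dx":-32.9,"dy":49.1,"dz":-7,"spin":0,"gripper":8.5}
    - {"dx":-32.9,"dy":49.1,"dz":-7,"spin":0,"gripper":8.5}
    - {"dx":-32.9,"dy":49.1,"dz":-7,"spin":0,"gripper":8.5}
    - {"dx":-32.9,"dy":49.1,"dz":-7,"spin":0,"gripper":8.5}
    - {"dx":-32.9,"dy":49.1,"dz":-7,"spin":0,"gripper":8.5}
    - {"dx":-32.9,"dy":49.1,"dz":-7,"spin":0,"gripper":8.5}
    - {"dx":-32.9,"dy":49.1,"dz":-7,"spin":0,"gripper":8.5}
    - {"dx":-32.9,"dy":49.1,"dz":-7,"spin":0,"gripper":8.5}
    - {"dx":-32.9,"dy":49.1,"dz":-7,"spin":0,"gripper":8.5}
    - {"dx":-32.9,"dy":49.1,"dz":-7,"spin":0,"gripper":8.5}

```text
clock: 2.48
ee_pos: [0.5571, 0.0618, 0.3014]
orientation: [0.832, 0.555, 0.0, -0.0]
wrist_force: [-0.5, -0.1, 0.5]
width: 0.0849
```

Run:
```python
from h import *
s=r.sense(); print(s['clock'],s['ee_pos'],s['orientation'],s['joint_pos'])
snap('wrist','w1')
for q in ['knob','shutter_mid','paint_bottle','stand']: marks(q,'wrist')
snap('scene','s1')
for q in ['knob']: marks(q,'scene')
```

```text
2.475 [0.55710183 0.061836   0.30144217] [ 8.31950036e-01  5.54850531e-01  1.29917800e-04 -9.48977949e-05] [ 1.88766065e-02  4.61609754e-03  1.49296512e+00  3.00727077e-04
  1.64389489e+00 -1.15746802e+00]
wrist knob 0.93 [0.5513 0.0612 0.1905]
scene knob 0.65 [0.5592 0.0589 0.1869]
```

View pics/w1.png

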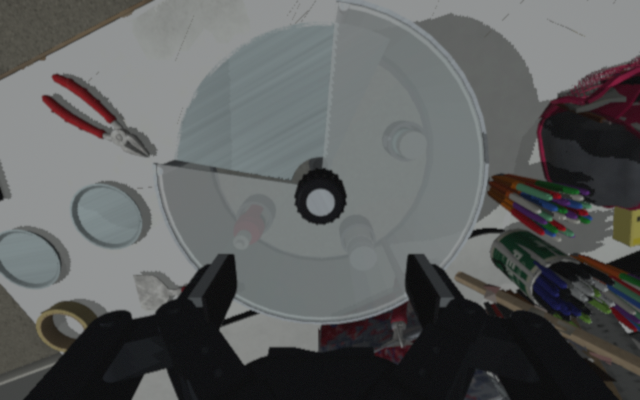

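Run:
```python
from h import *
import cv2
a=cv2.imread('pics/w1.png'); cv2.imwrite('pics/z3.png',cv2.resize(a[0:325,140:500],(720,650))[:600])
c='wrist'
k=back(c,(320.5,203),.206);print(k)
ctr=np.array([.558,.060])
def sh(n,uv,z):
    p=back(c,uv,z); d=p[:2]-ctr; print(n,p.round(4),'r',np.hypot(*d).round(4),'ang',np.degrees(np.arctan2(d[1],d[0])).round(1)%360)
sh('cornA',(338,2),.161);sh('cornB',(157,162),.161)
sh('nozz',(241,241),.147)
sh('shutdivA',(327,165),.153);sh('divB',(295,182),.153)
for uv in [(487,160),(440,280),(305,322),(200,270)]: sh('rim',uv,.161)
sh('tray',(108,214),.01)
# overlay
```

```text
[0.55960744 0.06045357 0.206     ]
cornA [0.4165 0.1358 0.161 ] r 0.1605 ang 151.8
cornB [ 0.4738 -0.0756  0.161 ] r 0.1596 ang 238.2
nozz [ 0.5851 -0.0458  0.147 ] r 0.1092 ang 284.4
shutdivA [0.5415 0.0751 0.153 ] r 0.0223 ang 137.5
divB [0.5452 0.0383 0.153 ] r 0.0252 ang 239.5
rim [0.5951 0.2206 0.161 ] r 0.1648 ang 77.0
rim [0.7078 0.1424 0.161 ] r 0.1709 ang 28.8
rim [ 0.7019 -0.0184  0.161 ] r 0.1639 ang 331.4
rim [ 0.5943 -0.0968  0.161 ] r 0.161 ang 283.0
tray [ 0.5088 -0.2804  0.01  ] r 0.3439 ang 261.8
```

View pics/z3.png

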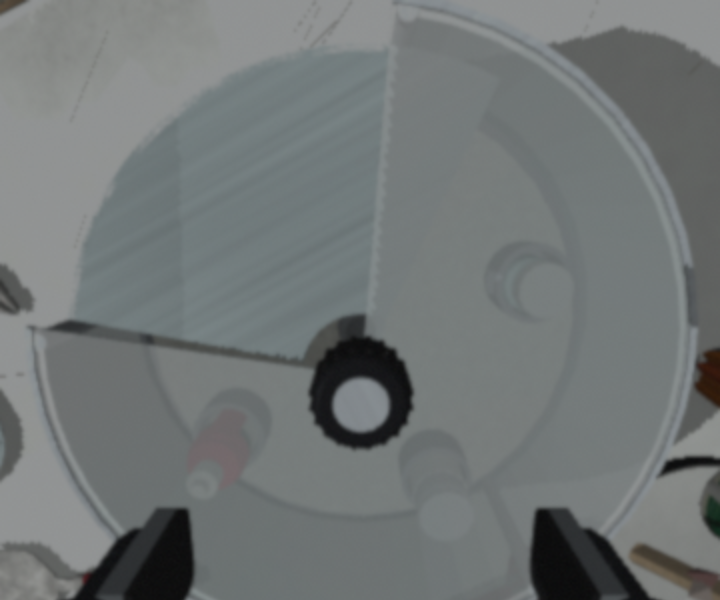

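Call:
carry_out:
  increments:
    - {"dx":0,"dy":0.25,"dz":6,"spin":0,"gripper":8.5}
    - {"dx":0,"dy":0.25,"dz":10,"spin":0,"gripper":8.5}
    - {"dx":0,"dy":0.25,"dz":12.9,"spin":0,"gripper":8.5}
    - {"dx":0,"dy":0.25,"dz":12.9,"spin":0,"gripper":8.5}
    - {"dx":0,"dy":0.25,"dz":12.9,"spin":0,"gripper":3.5}
    - {"dx":0,"dy":0.25,"dz":12.9,"spin":0,"gripper":3.5}
    - {"dx":0,"dy":0.25,"dz":12.9,"spin":0,"gripper":3.5}
    - {"dx":0,"dy":0.25,"dz":12.9,"spin":0,"gripper":3.5}
    - {"dx":0,"dy":0.25,"dz":12.9,"spin":0,"gripper":3.5}

```text
clock: 3.95
ee_pos: [0.561, 0.0598, 0.1747]
orientation: [0.832, 0.554, 0.001, 0.001]
wrist_force: [-1.5, -0.0, 6.9]
width: 0.0429
```

Call:
carry_out:
  increments:
    - {"dx":0,"dy":0,"dz":0,"spin":8,"gripper":3.5}
    - {"dx":0,"dy":0,"dz":0,"spin":18,"gripper":3.5}
    - {"dx":0,"dy":0,"dz":0,"spin":28,"gripper":3.5}
    - {"dx":0,"dy":0,"dz":0,"spin":38,"gripper":3.5}
    - {"dx":0,"dy":0,"dz":0,"spin":48,"gripper":3.5}
    - {"dx":0,"dy":0,"dz":0,"spin":58,"gripper":3.5}
    - {"dx":0,"dy":0,"dz":0,"spin":68,"gripper":3.5}
    - {"dx":0,"dy":0,"dz":0,"spin":77,"gripper":3.5}
    - {"dx":0,"dy":0,"dz":0,"spin":85,"gripper":3.5}
    - {"dx":0,"dy":0,"dz":0,"spin":89,"gripper":3.5}
    - {"dx":0,"dy":0,"dz":0,"spin":89,"gripper":3.5}
    - {"dx":0,"dy":0,"dz":0,"spin":89,"gripper":3.5}

```text
clock: 5.45
ee_pos: [0.5563, 0.0578, 0.1746]
orientation: [0.982, -0.188, -0.003, 0.002]
wrist_force: [-32.3, -9.1, 25.2]
width: 0.0425
```

Run:
```python
from h import *
s=r.sense(); print(s['clock'],s['ee_pos'],s['orientation'],s['joint_pos'])
snap('scene','s2');snap('side','d2')
for c in ['scene','side']:
  for q in ['knob','paint_bottle','jar','tin','shutter_mid']: marks(q,c)
for n,c,o in [('s2','scene',(170,125)),('d2','side',(295,150))]:
    a=cv2.imread('pics/%s.png'%n)[o[1]:o[1]+160,o[0]:o[0]+160]; cv2.imwrite('pics/%sz.png'%n,cv2.resize(a,(592,592),interpolation=cv2.INTER_CUBIC))
```

```text
5.45 [0.55634877 0.05783187 0.17459339] [ 0.98209547 -0.18834173 -0.00316213  0.00242618] [ 0.01418756  0.06153965  1.66579081 -0.00351202  1.42143812  0.39367244]
scene paint_bottle 0.73 [0.4473 0.0331 0.0337]
scene shutter_mid 0.22 [0.4473 0.0284 0.0322]
side knob 0.59 [0.5569 0.0616 0.1882]
```

View pics/s2z.png

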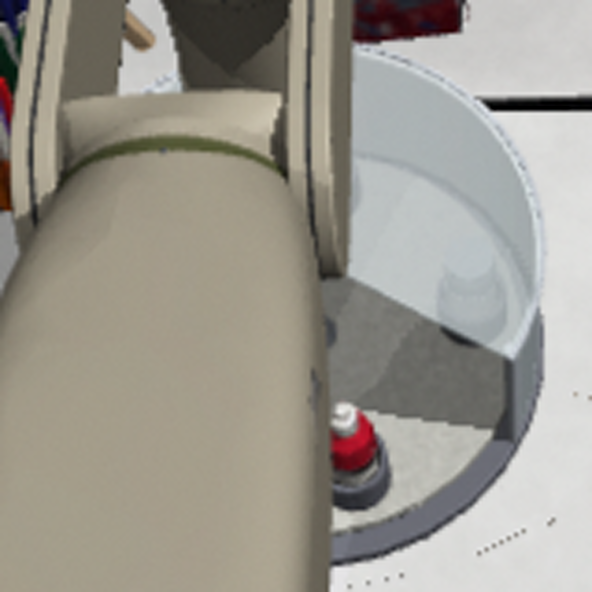

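View pics/d2z.png

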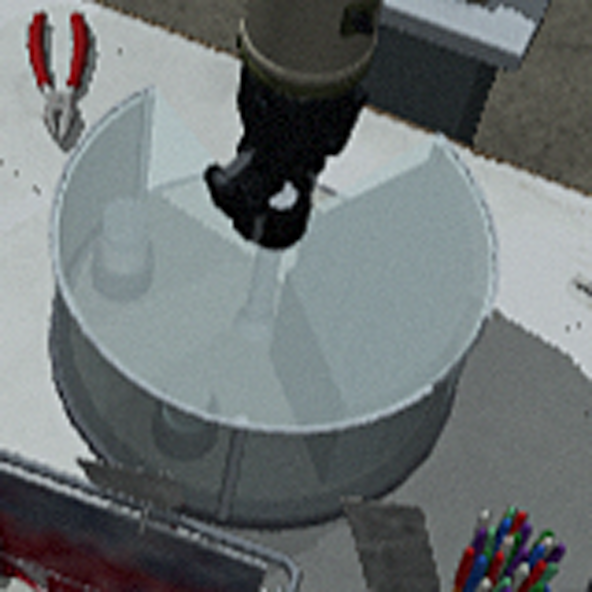

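Call:
carry_out:
  increments:
    - {"dx":0,"dy":0,"dz":0,"spin":89,"gripper":8.5}
    - {"dx":0,"dy":0,"dz":0,"spin":0,"gripper":8.5}
    - {"dx":0,"dy":0,"dz":0,"spin":0,"gripper":8.5}

```text
clock: 6.42
ee_pos: [0.5603, 0.0598, 0.1732]
orientation: [0.982, -0.188, 0.001, -0.0]
wrist_force: [0.9, 0.1, -0.3]
width: 0.0846
```

Call:
carry_out:
  increments:
    - {"dx":0,"dy":0,"dz":-5,"spin":0,"gripper":8.5}
    - {"dx":0,"dy":0,"dz":-10,"spin":0,"gripper":8.5}
    - {"dx":0,"dy":0,"dz":-13,"spin":0,"gripper":8.5}
    - {"dx":0,"dy":0,"dz":-13,"spin":0,"gripper":8.5}

```text
clock: 6.92
ee_pos: [0.5615, 0.0599, 0.3065]
orientation: [0.982, -0.19, 0.003, -0.001]
wrist_force: [-0.2, 0.7, 0.6]
width: 0.085
```

Run:
```python
from h import *
s=r.sense(); print(s['clock'],s['ee_pos'],s['orientation'],s['joint_pos'])
snap('wrist','w3')
for q in ['knob','shutter_mid','paint_bottle','stand','drip_tray']: marks(q,'wrist')
snap('scene','s3')
for q in ['paint_bottle']: marks(q,'scene')
```

```text
6.925 [0.56150451 0.05987078 0.3065394 ] [ 9.81838194e-01 -1.89688290e-01  3.40315780e-03 -7.29159072e-04] [1.54082344e-02 8.74842986e-03 1.47967106e+00 3.36062117e-05
 1.64621244e+00 3.97102549e-01]
wrist knob 0.64 [0.5506 0.0595 0.1883]
wrist knob 0.61 [ 0.5098 -0.2904 -0.0056]
wrist paint_bottle 0.58 [0.4422 0.0286 0.0309]
wrist drip_tray 0.72 [0.4448 0.0302 0.0326]
wrist drip_tray 0.62 [ 0.5053 -0.2921 -0.0045]
scene paint_bottle 0.72 [0.4475 0.0261 0.0353]
```

View pics/w3.png

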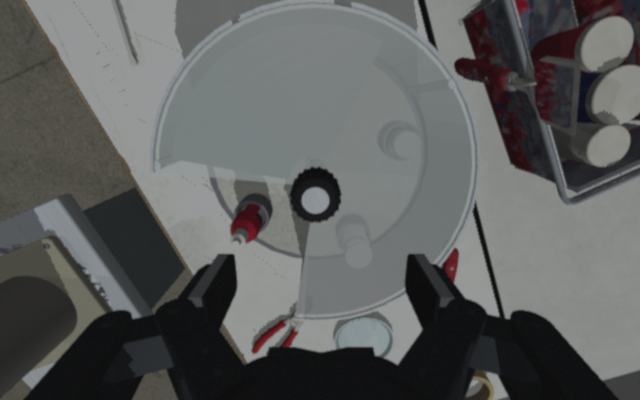

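Run:
```python
from h import *
a=cv2.imread('pics/w3.png')[140:300,150:350]; cv2.imwrite('pics/w3z.png',cv2.resize(a,(800,640),interpolation=cv2.INTER_CUBIC)[:600])
a=cv2.imread('pics/s3.png')[185:285,190:320]; cv2.imwrite('pics/s3z.png',cv2.resize(a,(780,600),interpolation=cv2.INTER_CUBIC))
for c in ['wrist','scene']:
    print(c,[ (proj(c,p)).round(1) for p in [(.558,.060,.206),(.4475,.028,.147),(.4475,.028,.067)]])
```

```text
wrist [array([318.2, 201.9]), array([237.5, 245.2]), array([253.2, 218.7])]
scene [array([246.7, 182. ]), array([261.9, 234.9]), array([264.6, 247.9])]
```

View pics/w3z.png

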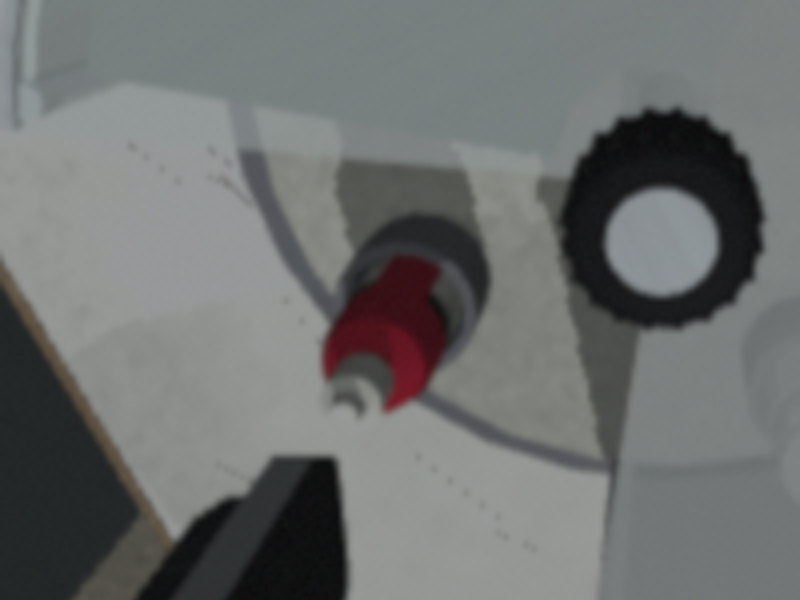

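View pics/s3z.png

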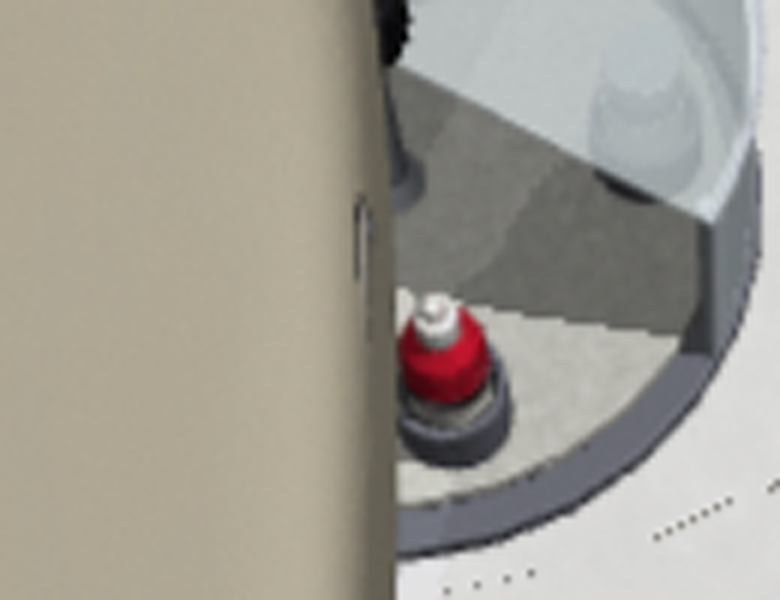

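Run:
```python
from h import *
print(back('scene',(261.8,236.6),.147)); print(back('wrist',(237,240.8),.147), back('wrist',(315.5,200.2),.206))
print(back('scene',(264.5,253),.067))
# pocket rim centre in scene zoom approx (455,415)
print(back('scene',(190+455/6-.4,185+405/6-.4),.067), back('wrist',(150+418/4-.4,140+292/4-.4),.067))
print('corners',back('wrist',(150+14/4,140+128/4),.161),back('scene',(190+708/6,185+218/6),.161))
```

```text
[0.44325558 0.02812722 0.147     ]
[0.44947131 0.03305381 0.147     ] [0.55641465 0.06230466 0.206     ]
[0.43399424 0.02820785 0.067     ]
[0.43630862 0.02592879 0.067     ] [0.45251605 0.03565521 0.067     ]
corners [0.41332459 0.13458183 0.161     ] [ 0.47280174 -0.08113896  0.161     ]
```

Call:
carry_out:
  increments:
    - {"dx":-4,"dy":3,"dz":0,"spin":-10,"gripper":7}
    - {"dx":-9.5,"dy":7.2,"dz":0,"spin":-20,"gripper":7}
    - {"dx":-9.5,"dy":7.2,"dz":2,"spin":-30,"gripper":7}
    - {"dx":-9.5,"dy":7.2,"dz":6,"spin":-38,"gripper":7}
    - {"dx":-9.5,"dy":7.2,"dz":10,"spin":-38,"gripper":7}
    - {"dx":-9.5,"dy":7.2,"dz":10,"spin":-38,"gripper":7}

```text
clock: 8.07
ee_pos: [0.4423, 0.0281, 0.1988]
orientation: [0.99, 0.142, -0.003, -0.001]
wrist_force: [0.4, 0.2, 0.9]
width: 0.07
```

Run:
```python
from h import *
s=r.sense(); print(s['clock'],s['ee_pos'],s['orientation'],s['joint_pos'])
snap('wrist','w4');snap('scene','s4');snap('side','d4')
print(proj('wrist',s['ee_pos']-np.array([0,0,.0])),proj('wrist',[.4465,.029,.147]))
a=cv2.imread('pics/s4.png')[125:285,170:330]; b=cv2.imread('pics/d4.png')[125:285,295:455]
cv2.imwrite('pics/z4.png',cv2.resize(np.hstack([a,b]),(800,400)))
for c in ['scene','side','wrist']: marks('paint_bottle',c)
```

```text
8.075 [0.4422875  0.0280918  0.19881129] [ 9.89898400e-01  1.41734105e-01 -3.48270490e-03 -6.86676834e-04] [-5.23585557e-02 -2.83581399e-01  1.94028576e+00  6.99701664e-07
  1.49198782e+00 -3.36786389e-01]
[313.28337256 249.34714796] [320.71377145 216.29795428]
side paint_bottle 0.57 [0.448  0.0319 0.0317]
wrist paint_bottle 0.66 [0.4478 0.028  0.0443]
```

View pics/w4.png

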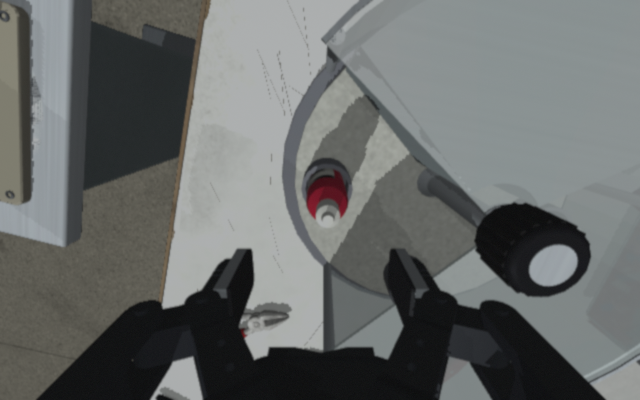

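View pics/z4.png

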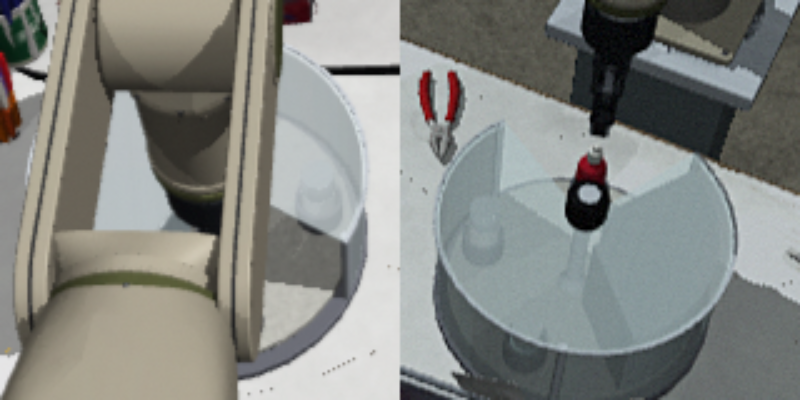

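Run:
```python
from h import *
s=r.sense(); R=Rn.from_quat(s['orientation']).as_matrix(); print(s['ee_pos'],R.round(3))
for uv,z in [((328.5,217.5),.147),((326,181),.067),((327,200),.118)]:
    p=back('wrist',uv,z); print(p.round(4),(R.T@(p-s['ee_pos'])).round(4))
print(r.get_calibration('wrist')['camera_matrix'])
k=r.get_calibration('wrist');print((R.T@(-np.array(k['R']).T@np.array(k['t'])-s['ee_pos'])).round(3))
```

```text
[0.44612361 0.02792045 0.20428066] [[ 0.96   0.281  0.003]
 [ 0.281 -0.96  -0.   ]
 [ 0.003  0.001 -1.   ]]
[0.4526 0.0296 0.147 ] [0.0065 0.0001 0.0573]
[0.4505 0.0362 0.067 ] [ 0.0061 -0.0069  0.1373]
[0.4511 0.0333 0.118 ] [ 0.006  -0.0038  0.0863]
[[294.32491498   0.         320.58754613]
 [  0.         294.32491498 199.2011698 ]
 [  0.           0.           1.        ]]
[ 0.001 -0.078 -0.143]
```

Call:
carry_out:
  increments:
    - {"dx":0.2,"dy":-0.1,"dz":3,"spin":0,"gripper":7}
    - {"dx":0.2,"dy":-0.1,"dz":7,"spin":0,"gripper":7}
    - {"dx":0.2,"dy":-0.1,"dz":10,"spin":0,"gripper":7}
    - {"dx":0.2,"dy":-0.1,"dz":11.3,"spin":0,"gripper":7}
    - {"dx":0.2,"dy":-0.1,"dz":11.3,"spin":0,"gripper":7}
    - {"dx":0.2,"dy":-0.1,"dz":11.3,"spin":0,"gripper":7}

```text
clock: 9.12
ee_pos: [0.4479, 0.0295, 0.091]
orientation: [0.99, 0.142, 0.001, 0.0]
wrist_force: [0.9, 0.7, -0.1]
width: 0.0702
```

Run:
```python
from h import *
s=r.sense(); print(s['clock'],s['ee_pos'],s['wrist_force'])
snap('wrist','w5')
s=r.sense(); print(s['clock'],s['ee_pos'],s['wrist_force'])
```

```text
9.125 [0.44788583 0.02945011 0.09103344] [ 0.85153813  0.68693256 -0.06801736]
9.175 [0.44791498 0.02944558 0.09103982] [ 0.55204348 -0.58677073  0.06157445]
```

View pics/w5.png

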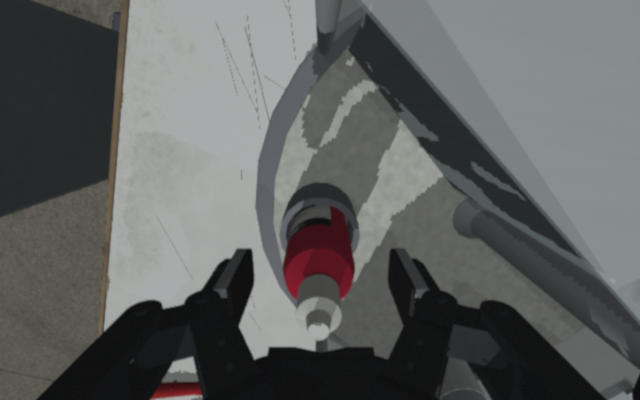

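Call:
carry_out:
  increments:
    - {"dx":0,"dy":0,"dz":0,"spin":0,"gripper":3.0}
    - {"dx":0,"dy":0,"dz":0,"spin":0,"gripper":3.0}
    - {"dx":0,"dy":0,"dz":0,"spin":0,"gripper":3.0}
    - {"dx":0,"dy":0,"dz":0,"spin":0,"gripper":3.0}
    - {"dx":0,"dy":0,"dz":0,"spin":0,"gripper":3.0}

```text
clock: 9.8
ee_pos: [0.447, 0.0294, 0.0903]
orientation: [0.99, 0.142, 0.0, 0.0]
wrist_force: [-2.4, -0.1, 6.9]
width: 0.033
```

Call:
carry_out:
  increments:
    - {"dx":0,"dy":0,"dz":-2,"spin":0,"gripper":3.0}
    - {"dx":0,"dy":0,"dz":-6,"spin":0,"gripper":3.0}
    - {"dx":0,"dy":0,"dz":-11,"spin":0,"gripper":3.0}
    - {"dx":0,"dy":0,"dz":-16,"spin":0,"gripper":3.0}
    - {"dx":0,"dy":0,"dz":-17,"spin":0,"gripper":3.0}
    - {"dx":0,"dy":0,"dz":-17,"spin":0,"gripper":3.0}

```text
clock: 10.55
ee_pos: [0.4469, 0.0295, 0.2597]
orientation: [0.99, 0.142, 0.001, 0.0]
wrist_force: [0.1, 0.6, -1.0]
width: 0.0325
```

Run:
```python
from h import *
s=r.sense(); print(s['clock'],s['ee_pos'],s['wrist_force'],s['width'])
snap('scene','s6');snap('side','d6')
for c in ['scene','side']: marks('drip_tray',c); marks('paint_bottle',c)
```

```text
10.55 [0.4468879  0.02949455 0.25966637] [ 0.05069179  0.61012067 -1.03310917] 0.032533432211169847
scene drip_tray 0.74 [ 0.5125 -0.2886 -0.0038]
scene drip_tray 0.57 [ 5.229e-01 -4.547e-01  5.000e-04]
side drip_tray 0.77 [ 0.5172 -0.2874 -0.0006]
side drip_tray 0.72 [ 0.5235 -0.454   0.0015]
side paint_bottle 0.48 [0.4481 0.0327 0.1997]
```

View pics/d6.png

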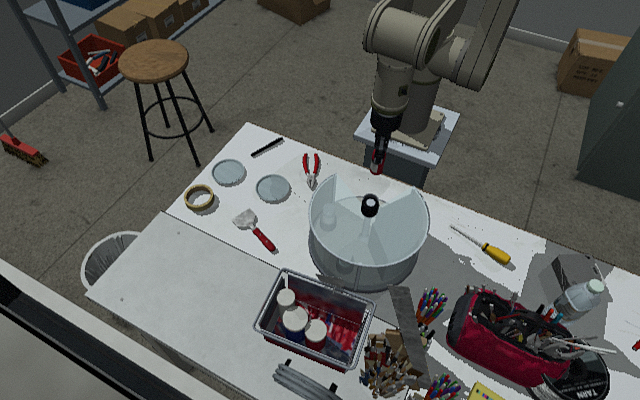

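View pics/s6.png

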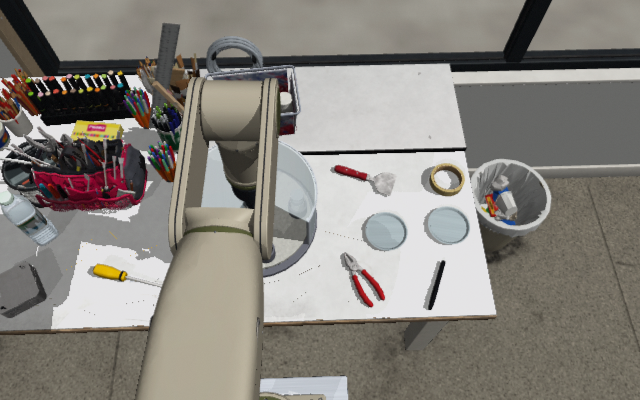

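Call:
carry_out:
  increments:
    - {"dx":-0.3,"dy":4,"dz":0,"spin":0,"gripper":3.0}
    - {"dx":-0.7,"dy":9,"dz":0,"spin":0,"gripper":3.0}
    - {"dx":-1.1,"dy":14,"dz":0,"spin":0,"gripper":3.0}
    - {"dx":-1.5,"dy":19,"dz":0,"spin":0,"gripper":3.0}
    - {"dx":-1.9,"dy":24,"dz":0,"spin":0,"gripper":3.0}
    - {"dx":-2.3,"dy":29,"dz":0,"spin":0,"gripper":3.0}
    - {"dx":-2.5,"dy":32.4,"dz":1,"spin":0,"gripper":3.0}
    - {"dx":-2.5,"dy":32.4,"dz":5,"spin":0,"gripper":3.0}
    - {"dx":-2.5,"dy":32.4,"dz":10,"spin":0,"gripper":3.0}
    - {"dx":-2.5,"dy":32.4,"dz":12,"spin":0,"gripper":3.0}
    - {"dx":-2.5,"dy":32.4,"dz":12,"spin":0,"gripper":3.0}
    - {"dx":-2.5,"dy":32.4,"dz":12,"spin":0,"gripper":3.0}

```text
clock: 12.35
ee_pos: [0.5148, -0.2891, 0.1416]
orientation: [0.99, 0.142, 0.001, 0.001]
wrist_force: [-0.1, 0.4, -0.7]
width: 0.0334
```

Run:
```python
from h import *
s=r.sense(); print(s['clock'],s['ee_pos'],s['orientation'],s['wrist_force'],s['width'])
snap('scene','s7');snap('side','d7');snap('wrist','w7')
for c in ['scene','side','wrist']: marks('drip_tray',c); marks('paint_bottle',c)
print(back('scene',(385,231.5),.008),back('side',(273.5,188),.008))
a=cv2.imread('pics/s7.png')[150:290,320:480]; b=cv2.imread('pics/d7.png')[90:230,180:340]
cv2.imwrite('pics/z7.png',cv2.resize(np.hstack([a,b]),(800,350)))
```

```text
12.35 [ 0.51483796 -0.28913164  0.14163616] [0.98985445 0.14207618 0.00116656 0.0010806 ] [-0.13725772  0.43643937 -0.74144657] 0.03340443296644229
scene drip_tray 0.89 [ 0.5208 -0.4553  0.0019]
scene drip_tray 0.57 [ 5.109e-01 -2.888e-01 -4.000e-04]
side drip_tray 0.75 [ 0.5207 -0.4562  0.0024]
side drip_tray 0.73 [ 0.5158 -0.2886 -0.0017]
side paint_bottle 0.49 [ 0.5171 -0.2889  0.085 ]
wrist drip_tray 0.88 [ 0.5244 -0.4542 -0.0061]
wrist drip_tray 0.59 [ 5.084e-01 -2.857e-01  3.000e-04]
wrist paint_bottle 0.84 [ 0.5109 -0.289   0.0853]
[ 0.5087368  -0.28522592  0.008     ] [ 0.51275117 -0.2790538   0.008     ]
```

View pics/z7.png

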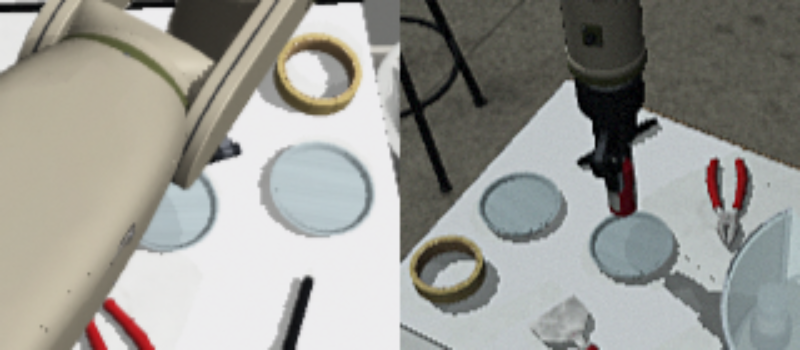

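View pics/w7.png

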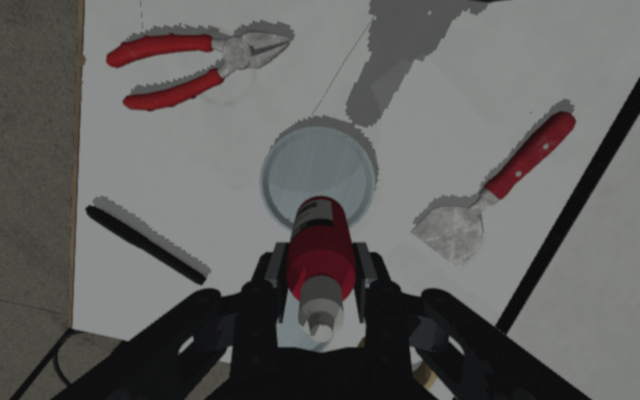

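Run:
```python
from h import *
from scipy.optimize import least_squares
im=cv2.imread('pics/w7.png')
ss=r.silhouettes('drip_tray','wrist')
for m in ss[:3]:
    k=m['mask'].astype(np.uint8); print(m['score'],k.sum(),np.argwhere(k).min(0),np.argwhere(k).max(0))
for uv in [(261,180),(378,180)]: print(back('wrist',uv,.01))
t=back('wrist',(320,126),.01);print(t)
a=back('wrist',(261,180),.01)[:2];b=back('wrist',(378,180),.01)[:2]
pts=np.array([a,b,t[:2],back('wrist',(277,146),.01)[:2],back('wrist',(362,143),.01)[:2]])
q=least_squares(lambda c:np.hypot(*(pts-c).T)-.056,[.512,-.288]);print(q.x,q.fun)
print(r.sense()['ee_pos'])
```

```text
0.86 8127 [127 259] [230 374]
0.85 1297 [290 276] [352 333]
[ 0.45733703 -0.29479488  0.01      ]
[ 0.56411937 -0.26347899  0.01      ]
[ 0.49713943 -0.23106357  0.01      ]
[ 0.51296409 -0.28514449] [ 0.00045795 -0.0004459   0.00034861 -0.00089484  0.00037735]
[ 0.51367124 -0.28846191  0.13945562]
```

Call:
carry_out:
  increments:
    - {"dx":0,"dy":-0.15,"dz":3,"spin":0,"gripper":3.0}
    - {"dx":0,"dy":-0.15,"dz":6,"spin":0,"gripper":3.0}
    - {"dx":0,"dy":-0.15,"dz":7.4,"spin":0,"gripper":3.0}
    - {"dx":0,"dy":-0.15,"dz":7.7,"spin":0,"gripper":3.0}
    - {"dx":0,"dy":-0.15,"dz":7.8,"spin":0,"gripper":3.0}
    - {"dx":0,"dy":-0.15,"dz":7.8,"spin":0,"gripper":3.0}

```text
clock: 13.6
ee_pos: [0.514, -0.2876, 0.0626]
orientation: [0.99, 0.142, 0.001, 0.001]
wrist_force: [0.2, -1.0, -1.3]
width: 0.0331
```

Target TCP z ≈ 0.0605 when the foot touches; ease down.

Call:
carry_out:
  increments:
    - {"dx":0,"dy":0,"dz":0.1,"spin":0,"gripper":3.0}
    - {"dx":0,"dy":0,"dz":0.2,"spin":0,"gripper":3.0}
    - {"dx":0,"dy":0,"dz":0.2,"spin":0,"gripper":3.0}

```text
clock: 13.98
ee_pos: [0.5137, -0.2875, 0.0604]
orientation: [0.99, 0.142, 0.0, 0.001]
wrist_force: [-1.4, 1.1, 4.6]
width: 0.0337
```

Call:
carry_out:
  increments:
    - {"dx":0,"dy":0,"dz":0,"spin":0,"gripper":5}
    - {"dx":0,"dy":0,"dz":0,"spin":0,"gripper":7}
    - {"dx":0,"dy":0,"dz":0,"spin":0,"gripper":7.5}
    - {"dx":0,"dy":0,"dz":0,"spin":0,"gripper":7.5}
    - {"dx":0,"dy":0,"dz":-2,"spin":0,"gripper":7.5}
    - {"dx":0,"dy":0,"dz":-6,"spin":0,"gripper":7.5}
    - {"dx":0,"dy":0,"dz":-11,"spin":0,"gripper":7.5}
    - {"dx":0,"dy":0,"dz":-17,"spin":0,"gripper":7.5}
    - {"dx":0,"dy":0,"dz":-23,"spin":0,"gripper":7.5}
    - {"dx":0,"dy":0,"dz":-24,"spin":0,"gripper":8.5}
    - {"dx":0,"dy":0,"dz":-24,"spin":0,"gripper":8.5}

```text
clock: 15.35
ee_pos: [0.5136, -0.2873, 0.3014]
orientation: [0.99, 0.142, 0.001, 0.001]
wrist_force: [-0.6, -0.7, -0.1]
width: 0.085
```

Run:
```python
from h import *
s=r.sense(); print(s['clock'],s['ee_pos'],s['orientation'],s['joint_pos'])
snap('side','d8');snap('wrist','w8')
for c in ['side','wrist']: marks('paint_bottle',c); marks('drip_tray',c)
a=cv2.imread('pics/w8.png'); b=cv2.imread('pics/d8.png')[90:290,180:500]
cv2.imwrite('pics/z8.png',np.hstack([cv2.resize(a,(400,250)),cv2.resize(b,(400,250))]))
```

```text
15.35 [ 0.51364693 -0.28731251  0.30138918] [0.98987119 0.14195918 0.00119414 0.00109207] [-5.97101701e-01  7.77481620e-02  1.41793494e+00 -4.01036943e-06
  1.64267314e+00 -8.81983089e-01]
side paint_bottle 0.67 [ 0.5138 -0.2835  0.0016]
side drip_tray 0.8 [ 0.5239 -0.4532  0.0024]
side drip_tray 0.78 [ 0.5151 -0.2863 -0.0031]
wrist paint_bottle 0.85 [ 0.5103 -0.2879  0.0048]
wrist drip_tray 0.88 [ 0.521  -0.4568 -0.0028]
wrist drip_tray 0.85 [ 0.5094 -0.2857 -0.0033]
```

View pics/z8.png

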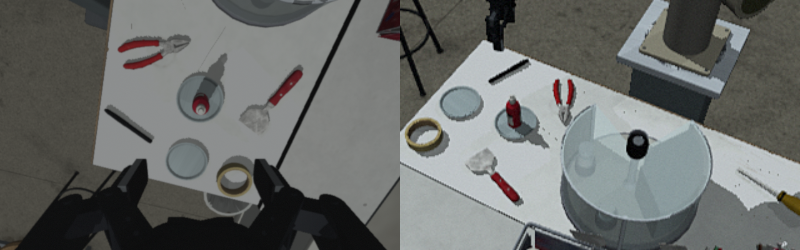

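Call:
carry_out:
  increments:
    - {"dx":2,"dy":-4,"dz":0,"spin":5,"gripper":8.5}
    - {"dx":4,"dy":-9,"dz":0,"spin":10,"gripper":8.5}
    - {"dx":6,"dy":-14,"dz":0,"spin":16,"gripper":8.5}
    - {"dx":8,"dy":-19,"dz":0,"spin":22,"gripper":8.5}
    - {"dx":10.5,"dy":-24,"dz":0,"spin":28,"gripper":8.5}
    - {"dx":13,"dy":-29,"dz":0,"spin":34,"gripper":8.5}
    - {"dx":14,"dy":-32.1,"dz":0,"spin":40,"gripper":8.5}
    - {"dx":14,"dy":-32.1,"dz":0,"spin":40,"gripper":8.5}
    - {"dx":14,"dy":-32.1,"dz":0,"spin":40,"gripper":8.5}
    - {"dx":14,"dy":-32.1,"dz":0,"spin":40,"gripper":8.5}

```text
clock: 16.9
ee_pos: [0.5573, 0.0592, 0.299]
orientation: [0.979, -0.206, -0.0, 0.0]
wrist_force: [0.2, 0.1, -0.4]
width: 0.0849
```

Run:
```python
from h import *
s=r.sense(); print(s['clock'],s['ee_pos'],s['orientation'],s['joint_pos'])
snap('wrist','w9')
marks('knob','wrist')
```

```text
16.9 [0.55728737 0.05921604 0.29901195] [ 9.78654524e-01 -2.05512129e-01 -2.20481270e-04  1.95360515e-04] [ 1.45593645e-02  5.28858421e-03  1.49665844e+00 -2.84960193e-04
  1.64016167e+00  4.28513661e-01]
wrist knob 0.61 [0.5525 0.0616 0.189 ]
```

View pics/w9.png

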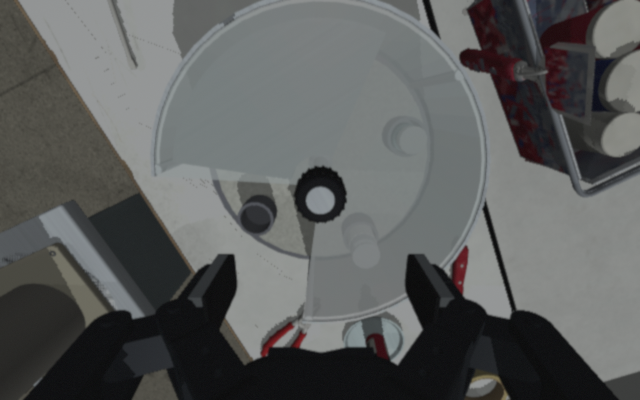

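Run:
```python
from h import *
c='wrist'; k=back(c,(320.5,200.5),.206); print(k)
def sh(n,uv,z):
    p=back(c,uv,z); d=p[:2]-k[:2]; print(n,p.round(4),np.hypot(*d).round(4),np.degrees(np.arctan2(d[1],d[0])).round(1)%360)
sh('emptypocket rim',(257.5,215.5),.067);sh('cA',(155,172),.161);sh('cB',(301,318),.161)
sh('jar?',(403,137),.067)
```

```text
[0.55874059 0.06053615 0.206     ]
emptypocket rim [0.4532 0.0339 0.067 ] 0.1088 194.2
cA [0.417  0.1386 0.161 ] 0.1618 151.1
cB [ 0.475  -0.0742  0.161 ] 0.1586 238.1
jar? [0.6687 0.0541 0.067 ] 0.1102 356.7
```

Call:
carry_out:
  increments:
    - {"dx":0.05,"dy":-0.2,"dz":5,"spin":0,"gripper":8.5}
    - {"dx":0.05,"dy":-0.2,"dz":10,"spin":0,"gripper":8.5}
    - {"dx":0.05,"dy":-0.2,"dz":12.5,"spin":0,"gripper":8.5}
    - {"dx":0.05,"dy":-0.2,"dz":12.5,"spin":0,"gripper":8.5}
    - {"dx":0.05,"dy":-0.2,"dz":12.5,"spin":0,"gripper":3.5}
    - {"dx":0.05,"dy":-0.2,"dz":12.5,"spin":0,"gripper":3.5}
    - {"dx":0.05,"dy":-0.2,"dz":12.5,"spin":0,"gripper":3.5}
    - {"dx":0.05,"dy":-0.2,"dz":12.5,"spin":0,"gripper":3.5}
    - {"dx":0.05,"dy":-0.2,"dz":12.5,"spin":0,"gripper":3.5}

```text
clock: 18.12
ee_pos: [0.5582, 0.0627, 0.1768]
orientation: [0.979, -0.205, -0.0, -0.0]
wrist_force: [-10.2, 2.6, 11.7]
width: 0.0424
```

Call:
carry_out:
  increments:
    - {"dx":-0.1,"dy":0.1,"dz":0,"spin":-8,"gripper":3.5}
    - {"dx":-0.1,"dy":0.1,"dz":0,"spin":-18,"gripper":3.5}
    - {"dx":-0.1,"dy":0.1,"dz":0,"spin":-28,"gripper":3.5}
    - {"dx":-0.1,"dy":0.1,"dz":0,"spin":-38,"gripper":3.5}
    - {"dx":-0.1,"dy":0.1,"dz":0,"spin":-48,"gripper":3.5}
    - {"dx":-0.1,"dy":0.1,"dz":0,"spin":-58,"gripper":3.5}
    - {"dx":-0.1,"dy":0.1,"dz":0,"spin":-68,"gripper":3.5}
    - {"dx":-0.1,"dy":0.1,"dz":0,"spin":-78,"gripper":3.5}
    - {"dx":-0.1,"dy":0.1,"dz":0,"spin":-88,"gripper":3.5}
    - {"dx":-0.1,"dy":0.1,"dz":0,"spin":-96,"gripper":3.5}
    - {"dx":-0.1,"dy":0.1,"dz":0,"spin":-100,"gripper":3.5}
    - {"dx":-0.1,"dy":0.1,"dz":0,"spin":-100,"gripper":3.5}
    - {"dx":-0.1,"dy":0.1,"dz":0,"spin":-100,"gripper":3.5}

```text
clock: 19.75
ee_pos: [0.5561, 0.0616, 0.1768]
orientation: [0.786, 0.618, -0.001, -0.001]
wrist_force: [-16.3, 0.3, 15.7]
width: 0.0424
```

Call:
carry_out:
  increments:
    - {"dx":0,"dy":0,"dz":0,"spin":0,"gripper":8.5}
    - {"dx":0,"dy":0,"dz":0,"spin":0,"gripper":8.5}
    - {"dx":0,"dy":0,"dz":0,"spin":0,"gripper":8.5}
    - {"dx":0,"dy":0,"dz":0,"spin":0,"gripper":8.5}
    - {"dx":0,"dy":0,"dz":-5,"spin":0,"gripper":8.5}
    - {"dx":0,"dy":0,"dz":-10,"spin":0,"gripper":8.5}
    - {"dx":0,"dy":0,"dz":-13,"spin":0,"gripper":8.5}
    - {"dx":0,"dy":0,"dz":-13,"spin":0,"gripper":8.5}
    - {"dx":0,"dy":0,"dz":-13,"spin":0,"gripper":8.5}

```text
clock: 20.88
ee_pos: [0.557, 0.0615, 0.3032]
orientation: [0.786, 0.618, -0.0, -0.0]
wrist_force: [0.2, -1.0, -0.4]
width: 0.0846
```

Run:
```python
from h import *
s=r.sense(); print(s['clock'],s['ee_pos'],s['orientation'],s['wrist_force'])
snap('wrist','w10');snap('side','d10')
a=cv2.imread('pics/w10.png')[0:330,130:530]; cv2.imwrite('pics/w10z.png',cv2.resize(a,(720,594)))
for q in ['knob','shutter_mid']: marks(q,'wrist')
for q in ['jar','tin','paint_bottle','drip_tray']: marks(q,'side')
```

```text
20.875 [0.55702837 0.06148857 0.30321255] [ 7.86279195e-01  6.17871064e-01 -4.85165646e-04 -3.76172785e-04] [ 0.23343473 -1.04979727 -0.43732604]
wrist knob 0.9 [0.5531 0.0631 0.1912]
wrist shutter_mid 0.54 [ 0.5132 -0.2888  0.0055]
side paint_bottle 0.51 [ 0.5141 -0.2854  0.002 ]
side drip_tray 0.89 [ 0.5168 -0.2887 -0.0031]
side drip_tray 0.7 [ 0.5198 -0.4536  0.0029]
```

View pics/w10z.png

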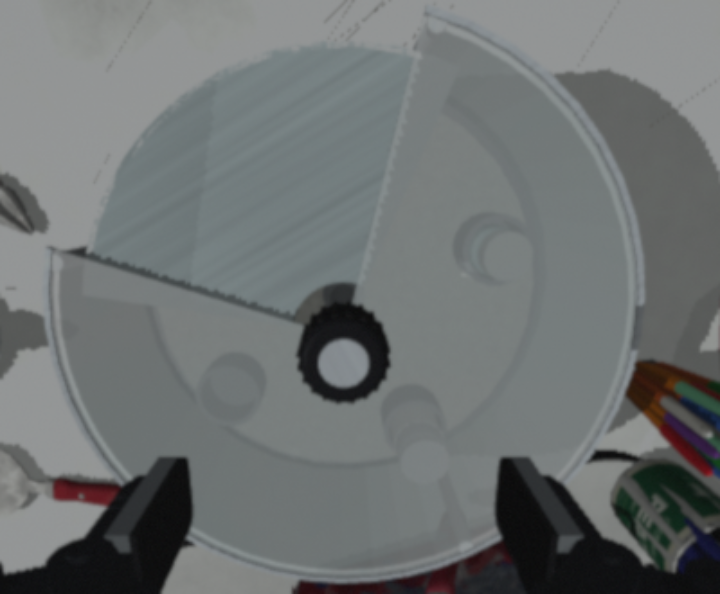

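View pics/d10.png

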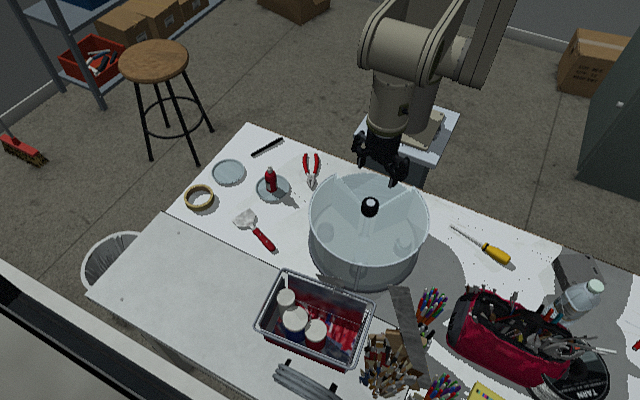

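Run:
```python
from h import *
c='wrist'; Z=lambda x,y:(130+x/1.8,y/1.8)
k=back(c,Z(344,362),.206); print(k)
def sh(n,uv,z):
    p=back(c,Z(*uv),z); d=p[:2]-k[:2]; print(n,p.round(4),np.hypot(*d).round(4),np.degrees(np.arctan2(d[1],d[0])).round(1)%360)
sh('pocket',(233,382),.067);sh('cA',(428,12),.161);sh('cB',(50,250),.161)
sh('sB',(85,297),.153);sh('sA',(455,65),.153)
```

```text
[0.5585382  0.06173222 0.206     ]
pocket [ 0.5986 -0.0347  0.067 ] 0.1045 292.6
cA [0.4148 0.1371 0.161 ] 0.1623 152.3
cB [ 0.4753 -0.0785  0.161 ] 0.1631 239.3
sB [ 0.5039 -0.0743  0.153 ] 0.1466 248.1
sA [0.4384 0.1474 0.153 ] 0.1476 144.5
```

Run:
```python
from h import *
print(r.hand_in())
```

```text
the job is handed in; nothing more can be done
None
```

The job is done and handed in at about 21 s of the 72 s allowed. The paint bottle stands in the tray and the shutter closes the opening.

- **Bottle:** I turned the carousel about 89° clockwise to bring the bottle into the opening. I then lifted it out and stood it in the left-hand drip tray, near (0.514, -0.287). The last side view shows it upright, and the network placed it 3 to 4 mm from the tray's centre.
- **Shutter:** I turned the knob 100° back and let go. The opening's middle is at 195.8° and the shutter's at 196.3°, well inside the 9° limit, with the shutter overlapping both roof edges by 8 to 9°.
- **Jar and tin:** Both still show upright in their pockets in the wrist view, though the network did not pick out either one in the last side picture.
- **Robot:** The gripper was open and clear above the knob at hand-in.

**Oddities along the way:**
- The wrist force reached about 42 N while I turned the knob the first time, because the grip was slightly off-centre.
- A spin value left in by mistake while I was releasing the knob did not noticeably shift the carousel. I checked this in the next pictures.
- The wrist network reported positions 4 to 8 mm off in x, so I relied mainly on my own pixel measurements. It also labelled something near the tray as `shutter_mid` (score 0.54), which I ignored.

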